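# Push the gusset home into the frame corner

### The job

Two square tubes are clamped on the welding fixture plate as a frame corner, and the loose triangular gusset lies on the plate inside it. Push the gusset along the plate, right-angled corner first, fully home into the inside corner of the frame so that both of its straight edges sit flush against the two tubes, ready to be tacked. Keep it flat on the plate all the way, never lifted, leave the other things where they lie, and finish with the robot clear of everything.

Things in the scene. Friction and masses are not known exactly. Their poses are not given: they have to be found in the camera images.
- fixture: Fixed dark steel welding fixture plate, 450 x 450 mm, top face 25 mm above the bench; its 16 mm hole grid catches nothing. Its place and yaw differ from run to run. Origin at bench height under the inside of the frame corner; the plate reaches from -275 to +175 mm along its own x and y. It carries the fixed frame: two tubes, clamps and pins
- tube_along_y (a point): On the top of the fixed bare steel square tube (30 x 30 mm) that lies along the plate's y: middle of its inner top edge, 30 mm above the plate. Inner face at x = +62 mm of the plate, tube from y = -210 to +92 mm. Outside it: two strap clamps up to 60 mm above the plate whose tips lie on the tube, and a low pin
- tube_along_x (a point): The same for the other tube (30 x 30 mm), along the plate's x and butted to the first: middle of its inner top edge, 30 mm above the plate. Inner face at y = +62 mm of the plate, tube from x = -210 to +62 mm. Outside it: one such strap clamp and two low pins
- frame_corner (a point): The inside corner of the frame, where the two inner tube faces meet, at the height of the plate's top face; axes as fixture, so the tube faces are the planes x = 0 and y = 0 here and the gusset belongs at x < 0, y < 0
- gusset: Loose right-angled triangular steel plate, 12 mm thick, 0.65 to 0.97 kg, flat on the fixture plate inside the frame. Origin on its underside, 45 mm in from each straight edge (its +x and +y edges). The third, sloping edge, 148 mm long, faces its own (-x, -y), middle at (-22.5, -22.5) mm. Starts up to 0.6 rad off its seated direction, in which its x and y are parallel to the plate's
- gusset_corner (a point): The gusset's right-angled corner before trimming (15 mm is cut off it at 45 degrees to clear the weld), at (45, 45, 0) mm in the gusset's frame; seated, it coincides with frame_corner
- gusset_nose_a (a point): Outer end of the gusset's +x straight edge, at (45, -75, 0) mm in its frame, 120 mm from gusset_corner; here a 15 mm wide nose, cut square, faces the gusset's -y. Seated, this edge lies on the tube along y
- gusset_nose_b (a point): Outer end of the gusset's +y straight edge, at (-75, 45, 0) mm in its frame, 120 mm from gusset_corner; here a 15 mm wide nose, cut square, faces the gusset's -x. Seated, this edge lies on the tube along x
- magnet: Bystander: loose arrow-shaped welding magnet, 64 x 68 mm, 16 mm thick, lying on the plate near its edge (the -x edge); origin at the centre of its underside
- offcut: Bystander: loose 60 mm long offcut of 30 mm square tube lying on the plate outside the frame, behind the tube along x; origin at the centre of its underside
- hammer: Bystander: hammer lying on the bench beside the plate, past its +y edge; origin under its middle
Mind the look-alikes: they are no part of the job. Leave any blue look-alike of the gusset alone.

How it is judged:
At the end, for the whole second after the job is handed in: The gusset lies flat and still on the plate in the frame's inside corner, with no gap over 3 mm between either straight edge and its tube at either end (x of each of gusset_corner, gusset_nose_a in the frame of frame_corner above -0.003 m and y of each of gusset_corner, gusset_nose_b in the frame of frame_corner above -0.003 m and distance between gusset_corner and frame_corner below 0.006 m and angle between gusset's own z axis and vertical below 0.03 rad and linear speed of gusset below 0.01 m/s); the robot touches nothing.
It fails at once if the gusset is lifted off the plate or tipped (z of gusset in the frame of frame_corner above 0.008 m or angle between gusset's own z axis and vertical above 0.15 rad).
It fails at once if a bystander (magnet, offcut or hammer) is moved by more than 15 mm (distance of any of magnet, offcut, hammer from where it was at the start of the episode above 0.015 m).
It also fails if it takes over 51 s, if anything falls off the work surface, if the arm or the gripper's body presses on something with over 40 N, if the wrist force passes 120 N, or if a joint passes its speed limit or range.

### The arm

A 6-joint arm with a two-finger parallel gripper is mounted at the origin on the work surface. World frame = base frame: x ahead of the robot, y to its left, z up, the work surface at z = 0. Lengths are in m, angles in rad, forces in N, time in s.
With the tool pointing down it reaches from about 0.35 to 0.975 m from the base axis. Payload 4.9 kg.
Tool frame: the origin (TCP) lies at the very end of the fingers, on their centre line; the grasp point (between the pads) lies 19 mm behind it; z points along the fingers, y is the line along which they close (so a half turn about z gives the same grasp; the last joint's range is limited). The gripper opens to 85 mm and grips with 20 to 120 N. Pads are 22 mm wide; open, the fingers measure 114 mm over their backs; the gripper's body (76 mm by 85 mm) begins 54 mm behind the grasp point. The pads swing forward as they close: fully open they stand 13 mm farther back than shut.
Start: joints at [-1.343, 0.053, 1.613, -0, 1.476, -0.119], TCP at [0.212, -0.588, 0.231] pointing down, gripper open.
Joint ranges: [-3.01, 3.01], [-1.01, 2.22], [0.06, 2.58], [-1.02, 4.17], [0.09, 2.62], [-3.14, 3.14]. Speed limits (rad/s): [2.57, 2.57, 3.14, 3.14, 3.14, 3.14].

### API

Orientations are given as a rotation vector (axis times angle).
In Python, from station import get_obs, get_image, get_calibration, finish_job gives the robot as it stands.
- The arm moves only by the tool servo_tool, never from a script. Its argument "increments" is a list of rows, each a list of 5 numbers: the opening, from 0 (shut) to 1 (fully open), then the shift along the tool's x, y, z in mm, then the turn about the tool's z in degrees. In form: [[jaw, tx, ty, tz, spin], ...]. A call has 1 to 12 rows; each row shifts and turns the commanded pose from where the row before left it, along the tool's axes as they then stand; what a row does not reach is not made up. A row lasts 1/8 s, in which the tool goes at most 62.5 mm and 10.7 degrees, less where a joint would pass 70% of its speed; a pose out of reach is approached as far as the arm can. A call is refused whole if a number of a shift passes 62.5 or a number of a turn 10.7, either way. A call with a gripper value outside its range is refused whole. The fingers move at their own pace and stop on an object; "force" is the grip in N (left out, the last holds). Time passes only in rows, so rows that do not move let the fingers close. It gives the time, the measured TCP pose, the force, the opening and the grip force at its end, in the units of the state.
- get_obs(): the state, without advancing time (a new reading comes with each control period).
- get_image(name): name is "side" or "top" or "wrist"; returns the picture (420x560x3 uint8, red, green, blue); there is no depth.
- get_calibration(name): a dict with "fx", "fy", "cx", "cy" (pixels), "R" (3x3) and "t" (3): a world point X has camera coordinates R X + t; the wrist camera has in their place "mount" (4x4, takes a point from camera to tool coordinates, whose origin is the TCP and whose axes are the flange's). Camera axes: x right, y down, z forward; pixel columns grow to the right and rows downward; lengths in m; the calibration is good to about 2 mm. A picture is of the moment at which its call begins: read the wrist's pose just before it. get_calibration takes no time and is no camera call.
- finish_job(): hands the job in; it is judged then, once.
The state is a dict: "t": time; "q": joint angles; "dq": joint speeds; "effort": joint torques, N m; "tool_pos": TCP position; "tool_rot": TCP orientation; "contact_force": force on the tool from outside, world axes, zero at the start; "wrist_torque": the same for the moment, N m; "opening": finger opening in m; "grip_force": force on a finger pad.
Only numpy, scipy, OpenCV 4.12 (cv2) and the standard library are available. Lean on these libraries where they do the work, as an engineer would, in place of code of your own. Each camera call takes 0.05 s, during which the arm holds its last target. There are 200 camera calls.

## Working session

There is one attempt and no reset: what is moved stays moved. The work goes in short steps, Python scripts to look and compute and a tool call to move; the robot and the scene stay as the last step left them, time stands still between calls to the robot, and variables do not carry over. Pictures are saved under pics/ and viewed, at most 10 in all, crops included, and the job is handed in when it is done.

Besides the shell and the picture viewer there is one more tool, called after "Request:" as name([rows], argument=value, ...), one row to a line, values as JSON. servo_tool: Moves the arm, as the interface text tells. Its arguments: {"type":"object","properties":{"increments":{"type":"array"},"force":{"type":"number"}},"required":["increments"]}

```bash
mkdir -p pics; python3 - <<'E'
from station import *
import cv2
o=get_obs();print(o['t'],o['tool_pos'],o['tool_rot'],o['opening'])
for n in("top","side"):
    im=get_image(n);cv2.imwrite(f"pics/{n}0.png",cv2.resize(im[:,:,::-1],(800,600),interpolation=cv2.INTER_CUBIC)); cv2.imwrite(f"{n}_raw.png",im[:,:,::-1]);c=get_calibration(n);print(n,c)
print(get_calibration("wrist"))
E
```

```text
0.0 [ 0.21230156 -0.58716619  0.23004615] [-3.09239393e+00 -5.41712892e-01  1.84379332e-04] 0.08538529517677045
top {'fx': 527.0373686072928, 'fy': 527.0373686072928, 'cx': 284.4327985231268, 'cy': 192.0698337002218, 'R': array([[-0.00776264, -0.9997446 , -0.02122434],
       [-0.99364611,  0.01009505, -0.11209595],
       [ 0.11228158,  0.02021932, -0.9934707 ]]), 't': array([-9.50708144e-04,  5.44441883e-01,  1.54584690e+00])}
side {'fx': 531.0237163751245, 'fy': 531.0237163751245, 'cx': 283.7596306244765, 'cy': 208.44991645236382, 'R': array([[-0.72331392, -0.69048491,  0.00689693],
       [-0.4222155 ,  0.43434216, -0.79566385],
       [ 0.54639825, -0.57842673, -0.60569916]]), 't': array([0.36014578, 0.30024095, 1.34937041])}
{'fx': 291.33466065358897, 'fy': 291.33466065358897, 'cx': 282.6345923400503, 'cy': 207.9045703006377, 'mount': array([[-1.54601528e-03, -9.58061307e-01, -2.86559141e-01,
         7.21045095e-02],
       [ 9.99998802e-01, -1.50252021e-03, -3.71675262e-04,
         2.81196507e-04],
       [-7.44732142e-05, -2.86559372e-01,  9.58062483e-01,
        -1.41627460e-01],
       [ 0.00000000e+00,  0.00000000e+00,  0.00000000e+00,
         1.00000000e+00]])}
```

View pics/top0.png

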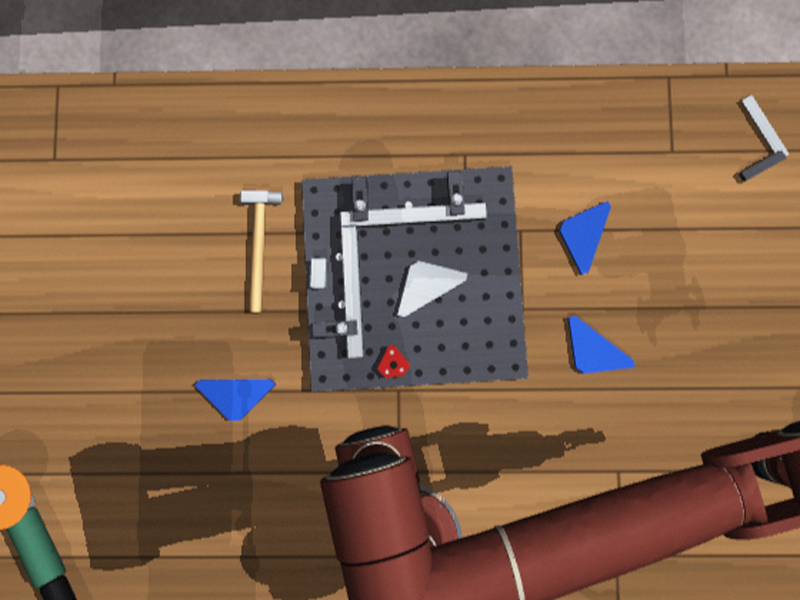

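View pics/side0.png

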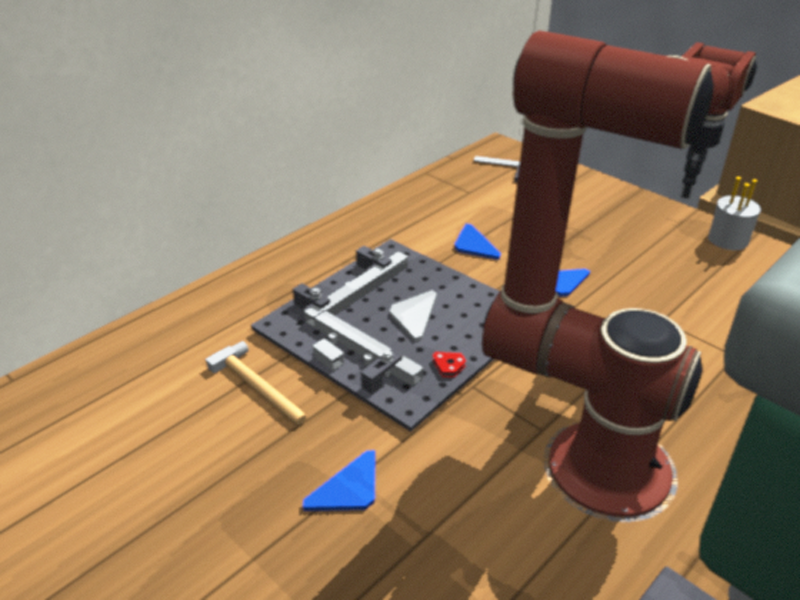

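Top view (800x600): plate with corner of the tubes at about (357,226). The white gusset on the plate has its trimmed corner near (415,263), noses near (467,275) and (400,316). The magnet is at (393,363), the offcut at (318,272) and the hammer at (257,250). Look-alikes are blue triangles at (585,235), (600,345) and (235,398), all off the plate. The choice is the bare-steel one inside the frame. Next, a close crop.

```bash
python3 - <<'E'
import cv2
im=cv2.imread("top_raw.png")[135:255,225:365]
cv2.imwrite("pics/crop.png",cv2.resize(im,None,fx=5,fy=5,interpolation=cv2.INTER_CUBIC)[:600,:800])
E
```

```text
(no output)
```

View pics/crop.png

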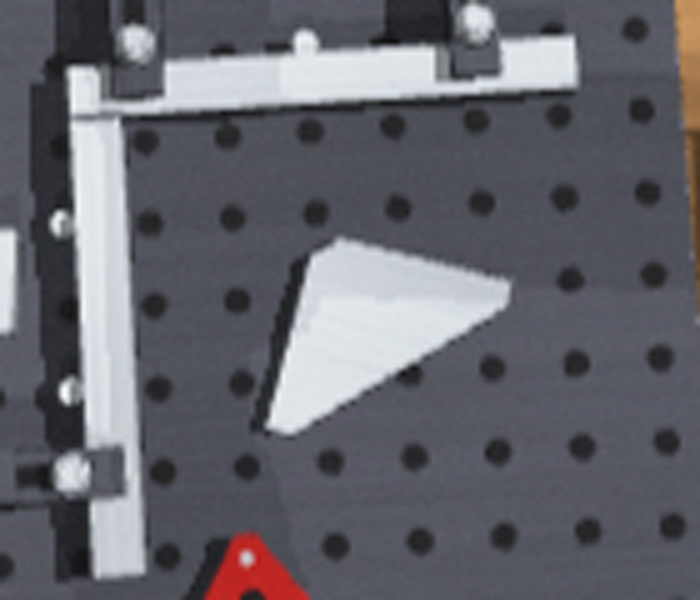

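The crop confirms a bare-steel triangle with a trimmed corner and two square noses, facing the frame corner. Key pixels: trim (310,255)-(340,238), nose a (512,281)-(508,302), nose b (265,430)-(292,437). Inner top tube edges run from (122,116) to (578,90) and to (147,574).

```bash
cat >h.py <<'E'
import numpy as np
from scipy.optimize import least_squares
from scipy.spatial.transform import Rotation as Ro
from station import *
def ray(c,R,t,px,z):
    d=R.T@np.array([(px[0]-c['cx'])/c['fx'],(px[1]-c['cy'])/c['fy'],1]);C=-R.T@t
    return (C+d*(z-C[2])/d[2])[:2]
def top(px,z):
    c=get_calibration('top');return ray(c,c['R'],c['t'],px,z)
def wrist(o,px,z):
    c=get_calibration('wrist');M=c['mount'];Rt=Ro.from_rotvec(o['tool_rot']).as_matrix()
    Rc=Rt@M[:3,:3];C=Rt@M[:3,3]+o['tool_pos']
    return ray(c,Rc.T,-Rc.T@C,px,z)
def rot(a):return np.array([[np.cos(a),-np.sin(a)],[np.sin(a),np.cos(a)]])
def fit(model,W):
    f=lambda p:((np.array(model)@rot(p[2]).T+p[:2])-W).ravel()
    s=least_squares(f,[*np.mean(W,0),0.]);return s.x,(s.fun*1e3).reshape(-1,2).round(1)
G=np.array([[45,30],[30,45],[45,-75],[30,-75],[-75,45],[-75,30]])/1e3
F=np.array([[0,0],[0,-.272],[-.272,0]])
E
python3 - <<'E'
from h import *
cr=lambda p:(225+p[0]/5-.4,135+p[1]/5-.4)
g=[top(cr(p),.037) for p in [(340,238),(310,255),(512,281),(508,302),(265,430),(292,437)]]
f=[top(cr(p),.055) for p in [(122,116),(578,90),(147,574)]]
pg,rg=fit(G,np.array(g));pf,rf=fit(F,np.array(f))
print(pg,rg.tolist());print(pf,rf.tolist())
yaw=pg[2];hyp=pg[:2]+rot(yaw)@[-.0225,-.0225];print('hyp mid',hyp,'push dir',yaw+np.pi/4)
hs=pf[:2]+rot(pf[2])@[-.0675,-.0675];print('seated hyp',hs,'dir',pf[2]+np.pi/4)
o=get_obs();R=Ro.from_rotvec(o['tool_rot']).as_matrix();print(R.round(3).tolist(), 'xang',np.degrees(np.arctan2(R[1,0],R[0,0])))
for u in range(1):
  print('magnet',top((393*.7,363*.7),.041))
E
```

```text
[ 0.52157162 -0.04864968 -0.24740209] [[-0.5, -0.0], [-1.4, 0.2], [0.6, 0.2], [-1.4, 1.3], [1.0, -1.6], [1.6, -0.2]]
[0.64514705 0.09817532 0.04994761] [[-0.0, 0.0], [1.1, -1.0], [-1.0, 1.0]]
hyp mid [ 0.49424677 -0.06495467] push dir 0.5379960695059179
seated hyp [0.5811013  0.02738944] dir 0.8353457770918755
[[0.94, 0.34, -0.0], [0.34, -0.94, 0.002], [0.0, -0.002, -1.0]] xang 19.86816990888895
magnet [0.36040289 0.0227646 ]
```

Request:
servo_tool([
  [1, 39.8, -38.6, 0, 0],
  [1, 39.8, -38.6, 0, 0],
  [1, 39.8, -38.6, 0, 0],
  [1, 39.8, -38.6, 0, 0],
  [1, 39.8, -38.6, 0, 0],
  [1, 39.8, -38.6, 0, 0],
  [1, 39.8, -38.6, 0, 0],
  [1, 39.8, -38.6, 0, 0],
  [1, 39.8, -38.6, 0, 0],
  [1, 39.8, -38.6, 0, 0],
  [1, 0, 0, 0, -5.5],
  [1, 0, 0, 0, -5.5],
])

```text
t: 1.6
tool_pos: [0.4555, -0.0883, 0.2307]
tool_rot: [-3.025, -0.844, 0.002]
contact_force: [-0.2, 0.2, -0.9]
opening: 0.0854
grip_force: 0.0
```

Request:
servo_tool([
  [1, 0, 0, 40, 0],
  [1, 0, 0, 40, 0],
  [1, 0, 0, 40, 0],
  [1, 0, 0, 30, 0],
  [1, 0, 0, 10, 0],
  [1, 0, 0, 10, 0],
  [1, 0, 0, 5, 0],
  [1, 0, 0, 0, 0],
])

```text
t: 2.6
tool_pos: [0.456, -0.0896, 0.0568]
tool_rot: [3.028, 0.836, 0.001]
contact_force: [-0.5, -0.6, 1.6]
opening: 0.0857
grip_force: 0.0
```

Request:
servo_tool([
  [1, 0, 0, 6, 0],
  [1, 0, 0, 6, 0],
  [1, 0, 0, 6, 0],
  [1, 0, 0, 5, 0],
  [1, 0, 0, 0, 0],
  [1, 0, 0, 0, 0],
])

```text
t: 3.35
tool_pos: [0.4556, -0.0895, 0.0334]
tool_rot: [3.028, 0.836, 0.0]
contact_force: [-0.2, 0.5, 1.1]
opening: 0.0853
grip_force: 0.0
```

```bash
python3 - <<'E'
from h import *
import cv2
o=get_obs();print(o['tool_pos'],o['contact_force'])
cv2.imwrite("pics/w1.png",get_image("wrist")[:,:,::-1])
E
```

```text
[ 0.4556457  -0.08951226  0.03337481] [-0.15545218  0.50854569  1.05867753]
```

View pics/w1.png

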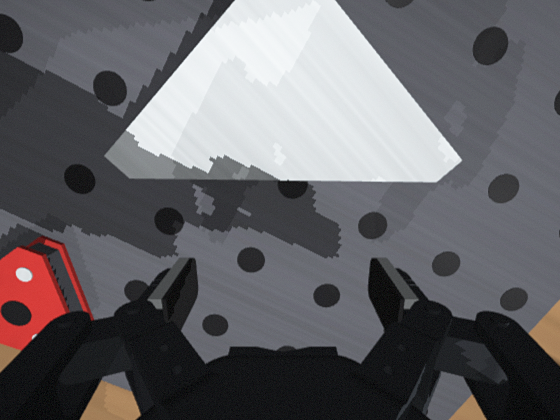

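The wrist view shows the gusset's sloping edge level in the picture at row 181, columns 130 to 437, so centred and square to the tool. Both fingers stand behind it and the magnet is clear to the left. Next I probe down to the plate.

Request:
servo_tool([
  [1, 0, 0, 2, 0],
  [1, 0, 0, 2, 0],
  [1, 0, 0, 2, 0],
  [1, 0, 0, 1.5, 0],
  [1, 0, 0, 0, 0],
])

```text
t: 4.03
tool_pos: [0.4554, -0.0894, 0.0256]
tool_rot: [-3.028, -0.836, 0.0]
contact_force: [0.6, 0.1, 0.7]
opening: 0.0852
grip_force: 0.0
```

Request:
servo_tool([
  [1, 0, 0, 2, 0],
  [1, 0, 0, 2, 0],
  [1, 0, 0, 0, 0],
])

```text
t: 4.4
tool_pos: [0.4553, -0.0894, 0.0216]
tool_rot: [-3.028, -0.836, 0.001]
contact_force: [-0.0, 0.6, -0.6]
opening: 0.0849
grip_force: 0.0
```

Request:
servo_tool([
  [1, 0, 0, 2, 0],
  [1, 0, 0, 2, 0],
  [1, 0, 0, 1.5, 0],
  [1, 0, 0, 0, 0],
])

```text
t: 4.9
tool_pos: [0.4554, -0.0894, 0.0161]
tool_rot: [-3.028, -0.836, 0.001]
contact_force: [0.6, -0.3, 0.4]
opening: 0.0853
grip_force: 0.0
```

Request:
servo_tool([
  [1, 8, 0, 0, 0],
  [1, 8, 0, 0, 0],
  [1, 8, 0, 0, 0],
  [1, 6, 0, 0, 0],
  [1, 4, 0, 0, 0],
  [1, 3, 0, 0, 0],
  [1, 0, 0, 0, 0],
])

```text
t: 5.78
tool_pos: [0.487, -0.0707, 0.0162]
tool_rot: [3.028, 0.836, -0.001]
contact_force: [-2.6, -1.6, 0.4]
opening: 0.0851
grip_force: 1.5
```

Request:
servo_tool([
  [1, 6, -0.6, 0, -0.8],
  [1, 6, -0.6, 0, -0.8],
  [1, 6, -0.6, 0, -0.8],
  [1, 6, -0.6, 0, -0.8],
  [1, 6, -0.6, 0, -0.8],
  [1, 6, -0.6, 0, -0.8],
  [1, 6, -0.6, 0, -0.8],
  [1, 6, -0.6, 0, -0.8],
  [1, 6, -0.6, 0, -0.8],
  [1, 6, -0.6, 0, -0.8],
  [1, 0, 0, 0, 0],
])

```text
t: 7.15
tool_pos: [0.5342, -0.0309, 0.0166]
tool_rot: [-2.962, -1.046, -0.003]
contact_force: [0.5, 0.3, -0.0]
opening: 0.0851
grip_force: 0.0
```

```bash
python3 - <<'E'
from h import *
import cv2
o=get_obs();print(o['tool_pos'],o['contact_force'],o['t'])
cv2.imwrite("pics/w2.png",get_image("wrist")[:,:,::-1])
im=get_image("top");cv2.imwrite("top1.png",im[:,:,::-1])
E
```

```text
[ 0.53417842 -0.03094839  0.01660169] [ 0.53051609  0.30901491 -0.03384221] 7.15
```

View pics/w2.png

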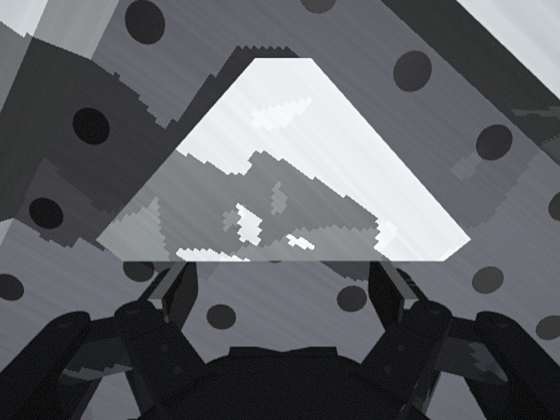

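The wrist view shows both fingers on the sloping edge, with hyp corners at (122,261) and (444,261), noses at (97,240) and (471,239), and trim ends at (254,58) and (313,58). The gusset is flat and centred.

```bash
python3 - <<'E'
from h import *
o=get_obs()
W=np.array([wrist(o,p,.037) for p in [(313,58),(254,58),(471,239),(444,261),(97,240),(122,261)]])
p,r=fit(G,W);print(p,r.tolist())
pf=np.array([.64515,.09818,.04995])
R=Ro.from_rotvec(o['tool_rot']).as_matrix();ya=np.arctan2(R[1,0],R[0,0]);print('tool x',np.degrees(ya),'gusset diag',np.degrees(p[2])+45,'want',np.degrees(pf[2])+45)
c=p[:2]+rot(p[2])@[.045,.045]; d=rot(pf[2]).T@(c-pf[:2]);print('corner in frame',d*1e3)
print('shift in tool xy mm', (R[:2,:2].T@(pf[:2]-c))*1e3)
h=p[:2]+rot(p[2])@[-.0225,-.0225]-o['tool_pos'][:2];print('hyp from tcp',np.linalg.norm(h)*1e3)
E
```

```text
[ 0.56693515 -0.00517042 -0.10745   ] [[-0.1, 0.6], [0.5, -0.3], [0.1, -0.6], [0.3, -0.3], [-0.6, 0.7], [-0.1, -0.2]]
tool x 38.87173903152535 gusset diag 38.8435684321823 want 47.861924186678465
corner in frame [-31.7799945  -61.92637778]
shift in tool xy mm [ 62.11525813 -31.40909778]
hyp from tcp 10.119865309398486
```

Request:
servo_tool([
  [1, 5.8, -1, 0, -0.9],
  [1, 5.8, -1, 0, -0.9],
  [1, 5.8, -1, 0, -0.9],
  [1, 5.8, -1, 0, -0.9],
  [1, 5.8, -1, 0, -0.9],
  [1, 5.8, -1, 0, -0.9],
  [1, 5.8, -1, 0, -0.9],
  [1, 5.8, -1, 0, -0.9],
  [1, 5, -0.9, 0, -0.9],
  [1, 4, -0.8, 0, -0.9],
  [1, 0, 0, 0, 0],
])

```text
t: 8.62
tool_pos: [0.5677, 0.0139, 0.0162]
tool_rot: [-2.87, -1.275, -0.002]
contact_force: [0.5, -0.5, 0.0]
opening: 0.0857
grip_force: 0.1
```

```bash
python3 - <<'E'
from h import *
import cv2
o=get_obs();print(o['tool_pos'],o['contact_force'],o['t'])
cv2.imwrite("pics/w3.png",get_image("wrist")[:,:,::-1])
E
```

```text
[0.56771685 0.01385337 0.01621637] [ 0.50330547 -0.49048438  0.03058764] 8.625
```

View pics/w3.png

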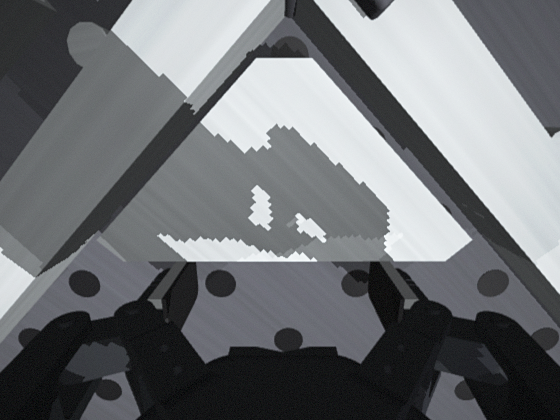

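The wrist view shows the gusset (trim row 58, noses (97,240) and (471,239)) a few mm short of both tubes and parallel to them. I push on slowly and watch the force.

Request:
servo_tool([
  [1, 1.5, 0, 0, 0],
  [1, 1.5, 0, 0, 0],
  [1, 1.5, 0, 0, 0],
  [1, 1, 0, 0, 0],
  [1, 0, 0, 0, 0],
])

```text
t: 9.3
tool_pos: [0.5709, 0.0174, 0.016]
tool_rot: [-2.871, -1.274, 0.0]
contact_force: [-2.4, -1.4, 0.2]
opening: 0.0854
grip_force: 1.4
```

Request:
servo_tool([
  [1, 1, 0, 0, 0],
  [1, 1, 0, 0, 0],
  [1, 0, 0, 0, 0],
])

```text
t: 9.68
tool_pos: [0.5724, 0.0188, 0.0161]
tool_rot: [-2.871, -1.275, -0.0]
contact_force: [-1.7, -2.1, -0.8]
opening: 0.0853
grip_force: 1.2
```

Request:
servo_tool([
  [1, 1, 0, 0, 0],
  [1, 1, 0, 0, 0],
  [1, 0, 0, 0, 0],
])

```text
t: 10.05
tool_pos: [0.5726, 0.0189, 0.016]
tool_rot: [2.87, 1.276, -0.006]
contact_force: [-7.3, -7.0, 1.8]
opening: 0.0852
grip_force: 4.6
```

Request:
servo_tool([
  [1, 1, 0, 0, 0],
  [1, 0, 0, 0, 0],
])

```text
t: 10.3
tool_pos: [0.5727, 0.0189, 0.0161]
tool_rot: [2.869, 1.275, -0.01]
contact_force: [-9.3, -9.1, 3.3]
opening: 0.0853
grip_force: 6.4
```

Request:
servo_tool([
  [1, 2, 0, 0, 0],
  [1, 2, 0, 0, 0],
  [1, 0, 0, 0, 0],
  [1, 0, 0, 0, 0],
])

```text
t: 10.8
tool_pos: [0.5737, 0.0191, 0.0161]
tool_rot: [2.866, 1.275, -0.02]
contact_force: [-16.2, -18.8, 8.5]
opening: 0.0853
grip_force: 12.5
```

```bash
python3 - <<'E'
from h import *
import cv2
o=get_obs();print(o['tool_pos'],o['contact_force'],o['wrist_torque'],o['t'])
im=get_image("wrist")[:,:,::-1];cv2.imwrite("w4.png",im)
cv2.imwrite("pics/w4.png",cv2.resize(im[0:290,80:490],None,fx=1.95,fy=1.95,interpolation=cv2.INTER_CUBIC))
E
```

```text
[0.57374287 0.01907446 0.01605608] [-16.15450277 -18.79307519   8.5077215 ] [-3.02045301  2.3298004   0.14397347] 10.8
```

View pics/w4.png

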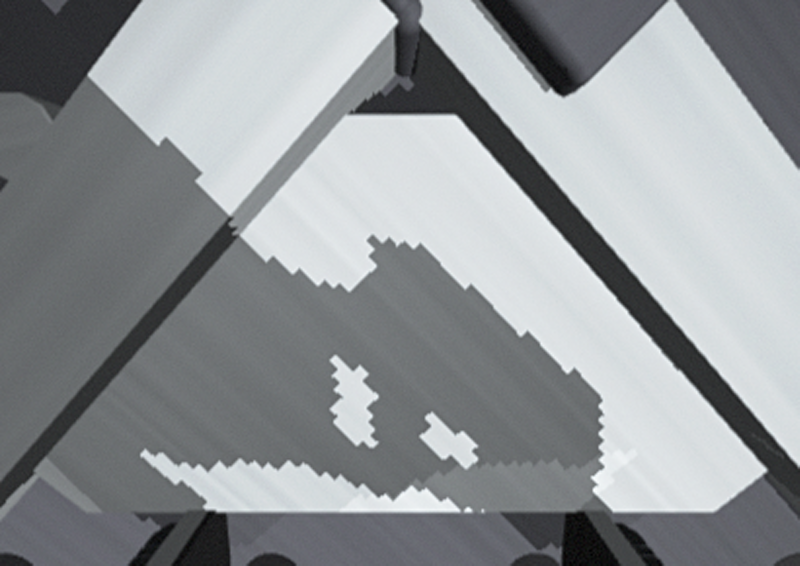

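The gusset edges lie against the tube faces, with only the tubes' dark inner faces between: right edge (458,115)-(767,468) against tube edge (425,30)-(790,443), left edge (348,113)-(38,462). I check the numbers before backing off.

```bash
python3 - <<'E'
from h import *
o=get_obs()
k=lambda p:(80+p[0]/1.95-.25,p[1]/1.95-.25)
def ln(a,b,z):return wrist(o,k(a),z),wrist(o,k(b),z)
for g,t in [(((458,115),(767,468)),((425,30),(790,443))),(((348,113),(38,462)),((395,22),(0,474)))]:
    A,B=ln(*g,.037);C,D=ln(*t,.055)
    d=(D-C)/np.linalg.norm(D-C);n=np.array([-d[1],d[0]])
    print('gaps mm',(A-C)@n*1e3,(B-C)@n*1e3,'angles',np.degrees(np.arctan2(*(B-A)[::-1])),np.degrees(np.arctan2(*d[::-1])))
E
```

```text
gaps mm -1.2894479365284022 -2.885102153559957 angles -87.05753618145282 -86.17126326239247
gaps mm 0.5088408830255355 0.572202453794626 angles -177.40104025613397 -177.43663625476128
```

```bash
python3 - <<'E'
from h import *
import cv2
o=get_obs();g=cv2.GaussianBlur(cv2.cvtColor(cv2.imread('w4.png'),cv2.COLOR_BGR2GRAY),(3,3),0).astype(float)
k=lambda p:np.array([80+p[0]/1.95-.25,p[1]/1.95-.25])
def edge(a,b):
    a,b=k(a),k(b);P=[]
    n=np.array([-(b-a)[1],(b-a)[0]])/np.linalg.norm(b-a)
    s=np.arange(-5,5.01,.25)
    for u in np.linspace(.06,.94,60):
        c=a+u*(b-a);q=(c+s[:,None]*n).astype(np.float32)
        v=np.gradient(cv2.remap(g.astype(np.float32),q[:,0],q[:,1],cv2.INTER_LINEAR).ravel())
        i=np.argmax(abs(v)); 
        if abs(v[i])>2:P.append(c+s[i]*n)
    P=np.array(P,np.float32);l=cv2.fitLine(P,cv2.DIST_HUBER,0,.01,.01).ravel()
    d,x0=l[:2],l[2:];r=abs((P-x0)@[-d[1],d[0]]);print(len(P),np.median(r).round(2))
    return [x0+((e-x0)@d)*d for e in (a,b)]
for G_,T in [(((458,115),(767,468)),((570,195),(790,443))),(((348,113),(38,462)),((395,22),(60,405)))]:
    A,B=[wrist(o,p,.037) for p in edge(*G_)];C,D=[wrist(o,p,.055) for p in edge(*T)]
    d=(D-C)/np.linalg.norm(D-C);n=np.array([-d[1],d[0]])
    print('gaps',((A-C)@n*1e3).round(2),((B-C)@n*1e3).round(2),np.degrees(np.arctan2(*(B-A)[::-1])),np.degrees(np.arctan2(*d[::-1])))
E
```

```text
60 0.03
60 0.12
gaps -1.3 -1.17 -87.0790263865353 -87.15087177945321
60 0.13
60 0.12
gaps -0.12 -0.1 -177.0835900669803 -177.0941769960359
```

Both edges are parallel to their tubes within 0.1°, and the contact force is shared by both tubes, so the gusset is seated. Now I back off and lift clear.

Request:
servo_tool([
  [1, -3, 0, 0, 0],
  [1, -3, 0, 0, 0],
  [1, -5, 0, 0, 0],
  [1, -10, 0, 0, 0],
  [1, -15, 0, 0, 0],
  [1, -15, 0, 0, 0],
  [1, 0, 0, -40, 0],
  [1, 0, 0, -50, 0],
  [1, 0, 0, -50, 0],
  [1, 0, 0, -30, 0],
  [1, 0, 0, 0, 0],
  [1, 0, 0, 0, 0],
])

```text
t: 12.35
tool_pos: [0.5418, -0.0142, 0.1847]
tool_rot: [-2.871, -1.274, 0.003]
contact_force: [0.0, -0.2, -0.6]
opening: 0.0854
grip_force: 0.0
```

```bash
python3 - <<'E'
from h import *
import cv2
o=get_obs();print(o['tool_pos'],o['contact_force'],o['t'])
im=get_image("wrist")[:,:,::-1];cv2.imwrite("pics/w5.png",im)
E
```

```text
[ 0.54183292 -0.01421245  0.18473957] [ 0.04421016 -0.17959412 -0.60020676] 12.35
```

View pics/w5.png

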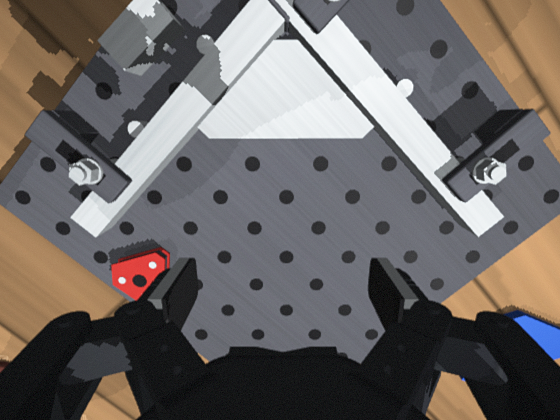

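The wrist view shows the gusset seated in the corner: trim near (285,40), noses against the tubes at (200,130) and (373,130), no gap visible. The magnet (140,272) is undisturbed and the robot is clear.

```bash
python3 -c "from station import *;print(finish_job())"
```

```text
the job is handed in; nothing more can be done
None
```

The gusset is pushed home in the frame corner: in the last close-up both straight edges were parallel to their tubes within 0.1°, with apparent gaps of about 1.3 mm (tube along y) and 0.1 mm (tube along x), inside the cameras' 2 mm accuracy. The robot is clear, and the job was handed in at about 12.4 s without a verdict returned.

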